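# Weigh the heat sink on the delicate balance

### The job

Weigh the finned heat sink: lift it off the sloping rack and set it down flat, fins up, in the middle of the balance's pan, so gently that the pan never bears more than 7 N, or its load cell is ruined; never let it drop on. Let go of it, then press the balance's key right down to take the reading, let it spring back, and leave everything else on the bench where it is.

Things in the scene. Friction and masses are not known exactly. Their poses are not given: they have to be found in the camera images.
- sink_center (a point): Dark metal heat sink, a finned block 120 mm long (its y), 55 mm wide (its x) and 40 mm tall (its z, which points out of the fins; the flat base is at -z), 0.17 to 0.35 kg. The point is its centre, half-way up (20 mm above its base). It starts lying base down on the rack's slope, so its z leans 35 degrees from vertical and its x points up the slope. The fins run along x, so the 55 mm faces made by the fin ends can be gripped; the fins are rigid.
- rack: Fixed metal rack, 170 mm wide (y), 130 mm deep (x); origin on the bench under the centre of its sloping plate. The plate (160 mm along y, 100 mm up the slope, its middle 100 mm above the bench) rises 35 degrees towards the rack's +x; its low side faces roughly to world +y. Two 12 mm high stops at y = -48 and +48 mm hold the heat sink's lower long edge; the 84 mm between is free for a finger.
- pan: Flat steel pan of the balance, 160 mm (its x) by 150 mm (its y), 6 mm thick. Origin at the centre of its upper face, z up; x and y are those of the balance. Empty it stands about 79 mm above the bench. It floats on a spring of 1 N per mm and can sink 12 mm, so a drop of 10 mm or more onto it overloads it; x points away from the key's end.
- balance: Fixed white bench balance, 300 mm deep (x), 200 mm wide (y), housing top 54 mm above the bench; origin on the bench under its middle. The pan's centre is at x = +50 mm; the key's centre at x = -112, y = +50 mm, beside a display window (flat) at y = -35 mm.
- key_top (a point): Centre of the upper face of the balance's only key, a white square push key 34 by 32 mm that stands 12 mm proud of the housing (66 mm above the bench); pressed straight down.
- key (a joint): How far the key is pressed, in m: 0 up, 0.005 fully down; about 1 N starts it and 5 N takes it fully down. A reading counts from 0.0035. It springs back when let go.
- tape: Bystander: roll of tape lying flat, 76 mm across and 24 mm high, origin at the centre of its underside.
- screwdriver_grip (a point): Bystander: screwdriver, 190 mm long, lying on the bench; the point is the middle of its handle, x towards its tip.
- bottle: Bystander: upright closed plastic bottle, 56 mm across, 130 mm high, origin at the centre of its underside.
- partsbox: Bystander: closed flat parts box, 100 by 150 mm and 36 mm high, origin at the centre of its underside.
There are look-alikes about, which are no part of the job. What is shaped like the part that bears sink_center but blue or yellow is not meant.

How it is judged:
By the outcome, as a careful person would: the job done as asked, in the order asked, and still so for the second after the job is handed in, with the robot touching nothing.
It also fails if it takes over 51 s, if anything falls off the work surface, if the arm or the gripper's body presses on something with over 40 N, if the wrist force passes 120 N, or if a joint passes its speed limit or range.

### The arm

A 6-joint arm with a two-finger parallel gripper is mounted at the origin on the work surface. World frame = base frame: x ahead of the robot, y to its left, z up, the work surface at z = 0. Lengths are in mm, angles in rad, forces in N, time in s.
With the tool pointing down it reaches from about 300 to 750 mm from the base axis. Payload 8.5 kg.
Tool frame: the origin (TCP) lies at the very end of the fingers, on their centre line; the grasp point (between the pads) lies 19 mm behind it (env.grip_point_offset is the distance from the TCP to the grasp point, in mm); x points along the fingers, y is the direction in which the jaws open and shut, and the axes are right-handed (so a half turn about x gives the same grasp; the last joint's range is limited). The gripper opens to 88 mm and grips with 3 to 60 N. Pads are 18 mm wide; open, the fingers measure 123 mm over their backs; the gripper's body (75 mm by 187 mm) begins 45 mm behind the grasp point.
Start: joints at [0.941, 0.381, 1.297, -0, 1.464, -0.215], TCP at [221.643, 503.343, 238.748] pointing down, gripper open.
Joint ranges: [-3.11, 3.11], [-0.89, 2.33], [0.22, 2.48], [-1.42, 4.56], [0.17, 2.85], [-2.88, 2.88]. Speed limits (rad/s): [2.39, 2.39, 3.14, 3.14, 3.14, 3.14].

### API

Orientations are given as a unit quaternion [w, x, y, z].
In Python, from plant import monitor, eyes, env gives the robot as it stands.
- The arm moves only by the tool step_arm, never from a script. Its argument "commands" is a list of rows, each a list of 7 numbers: the gripper command: -1 is fully open, 1 is shut, values between are in proportion, then the shift along the tool's x, y, z normalised to -1 to 1, where 1 is 0.5 m, then the turn, a rotation vector about the tool's x, y, z normalised to -1 to 1, where 1 is 60 degrees. In form: [[gripper, x, y, z, ax, ay, az], ...]. A call has 1 to 8 rows; each row is the pose to reach, as a shift and turn from the pose commanded when the call began, along the tool's axes at that moment; what a row does not reach only later rows make up. A row lasts 1/12 s, in which the tool goes at most 41.7 mm and 7.16 degrees, less where a joint would pass 70% of its speed; a pose out of reach is approached as far as the arm can. A call with a number of a shift or a turn outside -1 to 1 is refused whole. A call with a gripper value outside its range is refused whole. The fingers move at their own pace and stop on an object; "squeeze" is the grip in N (left out, the last holds). Time passes only in rows, so rows that repeat a pose let the fingers close. It gives the time, the measured TCP pose, the force and the opening at its end, in the units of the state.
- monitor.observe(): the state, without advancing time (a new reading comes with each control period).
- eyes.read_camera(name): name is "side" or "top" or "wrist"; returns the picture (400x640x3 uint8, blue, green, red); there is no depth.
- eyes.camera_info(name): a dict with "fx", "fy", "cx", "cy" (pixels), "k1" (the pictures are not rectified: a ray, as slopes to the right and down, at radius r is drawn at 1 + k1 r^2 times it, then the intrinsics apply), "eye" and "attitude" of the camera in the world. Camera axes: x right, y up, looking along -z (the intrinsics and any distortion apply to the point x, -y, -z); pixel columns grow to the right and rows downward; lengths in mm; the calibration is good to about 2 mm. A picture is of the moment at which its call begins: read the wrist's pose just before it. camera_info takes no time and is no camera call; for the wrist camera it gives the pose at the moment of the call.
- env.sign_off(): hands the job in, once; it reports no verdict.
The state is a dict: "time_s": time; "joint_positions": joint angles; "qd": joint speeds; "joint_efforts": joint torques, N m; "tcp_pos": TCP position; "tool_rot": TCP orientation; "wrist_force": force on the tool from outside, world axes, zero at the start; "wrist_torque": the same for the moment, N m; "gripper_width": opening from 0.0 (shut) to 1.0 (fully open).
Only numpy, scipy, OpenCV 4.12 (cv2) and the standard library are available. Lean on these libraries where they do the work, as an engineer would, in place of code of your own. Each camera call takes 0.05 s, during which the arm holds its last target.

## Working session

There is one attempt and no reset: what is moved stays moved. The work goes in short steps, Python scripts to look and compute and a tool call to move; the robot and the scene stay as the last step left them, time stands still between calls to the robot, and variables do not carry over. Pictures are saved under pics/ and viewed, and the job is handed in when it is done.

Besides the shell and the picture viewer there is one more tool, called as name(argument=value, ...) on one line, values as JSON. step_arm: Moves the arm, as the interface text tells. Scaled input: -1 to 1 covers 0.5 m each way for a shift and 60 degrees each way for a turn. Its arguments: {"type":"object","properties":{"commands":{"type":"array","items":{"type":"array","items":{"type":"number"}}},"squeeze":{"type":"number"}},"required":["commands"]}

```bash
ls; mkdir -p pics; python3 - <<'E'
from plant import monitor, eyes, env
import cv2
print(monitor.observe())
for n in ["side","top","wrist"]:
    print(n, eyes.camera_info(n))
    cv2.imwrite(f"pics/{n}0.png", eyes.read_camera(n))
print(env.grip_point_offset)
E
```

```text
pics
{'time_s': 0.0, 'joint_positions': array([ 9.40714427e-01,  3.81174122e-01,  1.29826712e+00,  1.98799300e-05,
        1.46361757e+00, -2.15320963e-01]), 'qd': array([ 0.00156091,  0.00063197, -0.00046152, -0.00060163, -0.00068326,
        0.00033891]), 'joint_efforts': array([ 1.58489484e-04, -4.37923515e+01, -2.24561173e+01,  7.14385347e-02,
        3.52116139e-02, -1.12199359e-04]), 'tcp_pos': array([221.46676093, 503.12286231, 238.14738116]), 'tool_rot': array([ 0.69173669,  0.14512214,  0.69217472, -0.14606189]), 'wrist_force': array([-0.01012505,  0.12662109,  0.4782963 ]), 'wrist_torque': array([-0.02890549,  0.05341507,  0.06595537]), 'gripper_width': 0.9995708027992314}
side {'fx': 499.84285091987186, 'fy': 499.84285091987186, 'cx': 315.7819953806818, 'cy': 200.5273495717464, 'k1': -0.10948571361000285, 'eye': array([ 509.86659096,  949.79606302, 1065.61669437]), 'attitude': array([-0.03153943, -0.01762538,  0.35632653,  0.93366269])}
top {'fx': 473.25718503086847, 'fy': 473.25718503086847, 'cx': 317.45182421030927, 'cy': 196.87223823187918, 'k1': 0.023147445368264914, 'eye': array([ 474.51533131,   61.9805463 , 1116.43128625]), 'attitude': array([-0.70314484, -0.0408723 ,  0.02323418,  0.70949063])}
wrist {'fx': 354.81583647897475, 'fy': 354.81583647897475, 'cx': 320.91912590095075, 'cy': 198.03778751558707, 'k1': -0.04211042410432168, 'eye': array([152.30241099, 534.89921746, 384.79829234]), 'attitude': array([ 0.82773129, -0.12596033, -0.08195163,  0.54062819])}
18.700000000000003
```

View pics/top0.png

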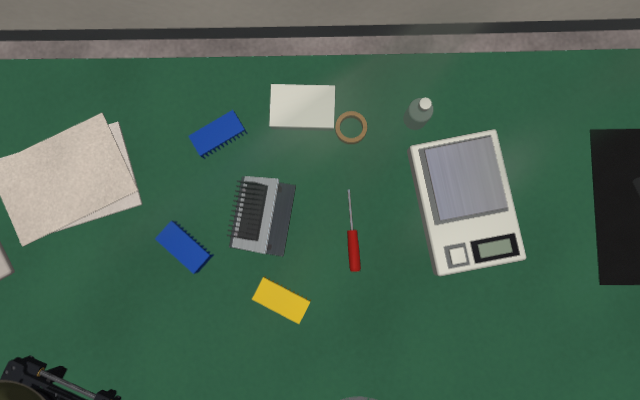

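View pics/side0.png

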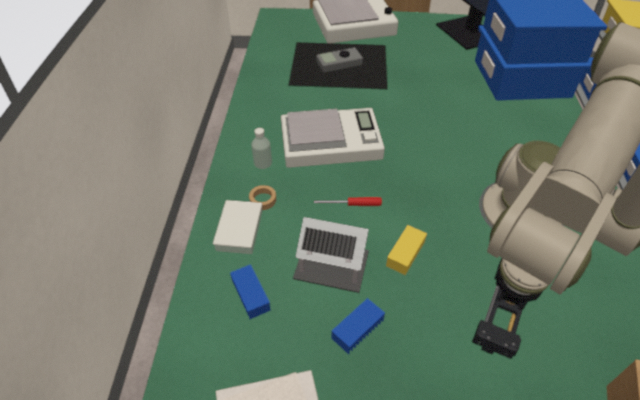

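View pics/wrist0.png

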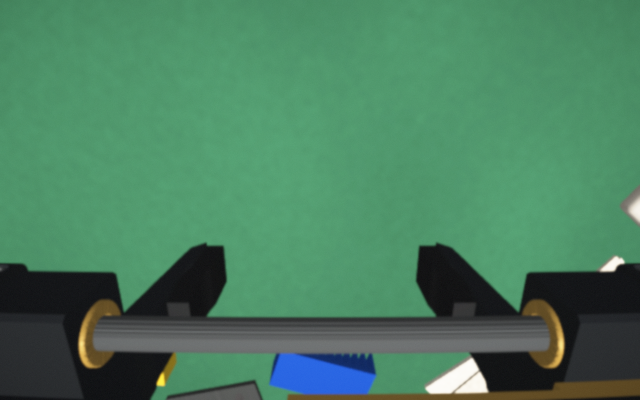

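```bash
cat > h.py <<'E'
import numpy as np, cv2
from scipy.spatial.transform import Rotation as R
from plant import monitor, eyes, env
def q2R(q): return R.from_quat([q[1],q[2],q[3],q[0]])
def ray(ci,uv):
    K=np.array([[ci['fx'],0,ci['cx']],[0,ci['fy'],ci['cy']],[0,0,1.]])
    p=cv2.undistortPoints(np.array(uv,float).reshape(-1,1,2),K,np.array([ci['k1'],0,0,0.]),
        ).reshape(-1,2)
    d=np.c_[p[:,0],-p[:,1],-np.ones(len(p))]
    return ci['eye'],q2R(ci['attitude']).apply(d)
def onz(ci,uv,z):
    e,d=ray(ci,uv); t=(z-e[2])/d[:,2]; return e+t[:,None]*d
def proj(ci,P):
    P=np.atleast_2d(P); c=q2R(ci['attitude']).inv().apply(P-ci['eye'])
    s=np.c_[c[:,0]/-c[:,2],-c[:,1]/-c[:,2]]; r2=(s**2).sum(1,keepdims=True); s=s*(1+ci['k1']*r2)
    return np.c_[ci['cx']+ci['fx']*s[:,0],ci['cy']+ci['fy']*s[:,1]]
def tri(c1,u1,c2,u2):
    e1,d1=ray(c1,u1);e2,d2=ray(c2,u2);out=[]
    for a,b in zip(d1,d2):
        A=np.c_[a,-b]; s=np.linalg.lstsq(A,e2-e1,rcond=None)[0]
        p,q=e1+s[0]*a,e2+s[1]*b; out.append(np.r_[(p+q)/2,np.linalg.norm(p-q)])
    return np.array(out)
E
python3 - <<'E'
import cv2
t=cv2.imread('pics/top0.png');s=cv2.imread('pics/side0.png')
def crop(im,x0,y0,x1,y1,f,n): cv2.imwrite(n,cv2.resize(im[y0:y1,x0:x1],None,fx=f,fy=f,interpolation=cv2.INTER_CUBIC))
crop(t,220,165,310,265,6,'pics/c1.png')
crop(s,285,210,385,300,6,'pics/c2.png')
crop(t,400,120,540,285,3.6,'pics/c3.png')
crop(s,270,95,395,175,5,'pics/c4.png')
E
```

```text
(no output)
```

View pics/c1.png

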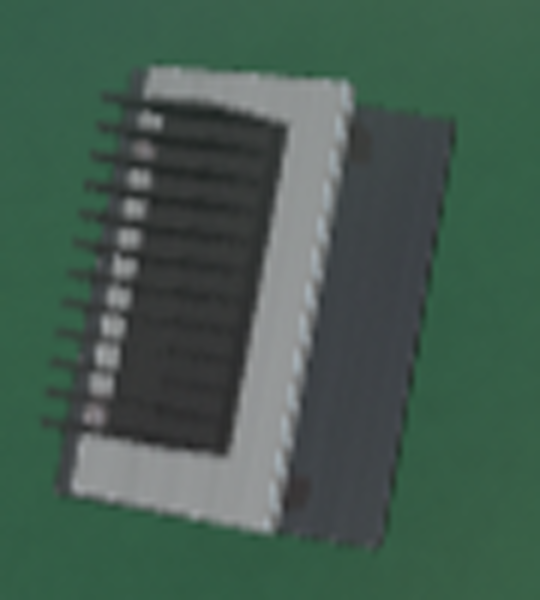

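View pics/c2.png

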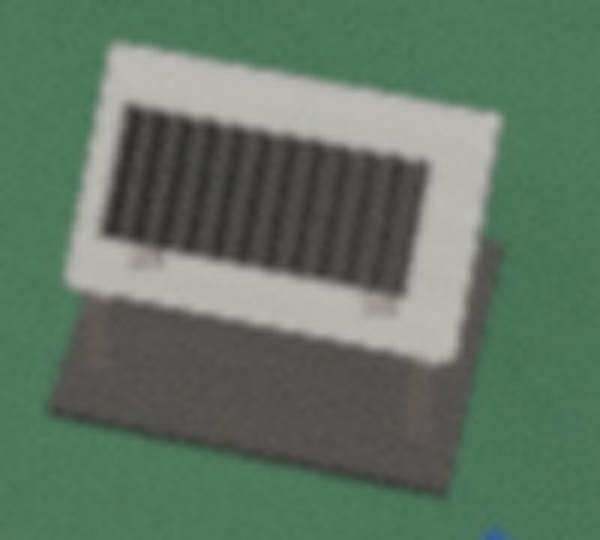

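View pics/c3.png

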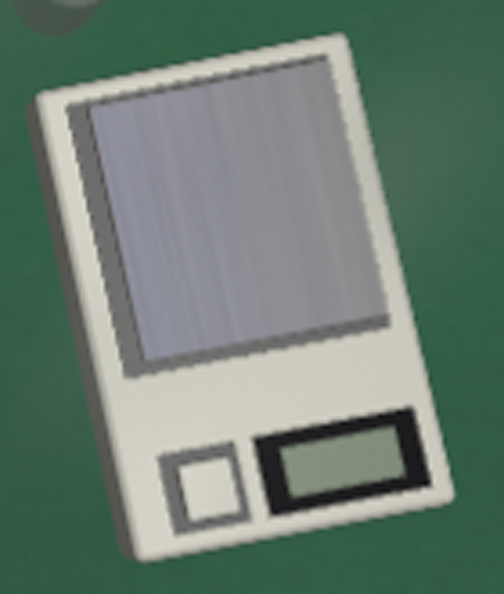

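View pics/c4.png

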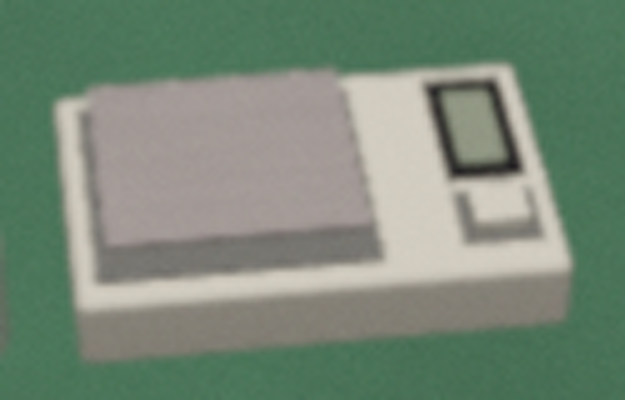

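```bash
python3 - <<'E'
from h import *
np.set_printoptions(suppress=True,precision=1)
T=eyes.camera_info('top');S=eyes.camera_info('side')
f=lambda p,o,s:(np.array(p,float)+0.5)/s-0.5+np.array(o)
t1=f([(352,82),(275,530),(148,68),(72,490)],(220,165),6)
# side: match high far(x+)=left
s1=f([(112,42),(498,115),(68,288),(455,360)],(285,210),6)
P=tri(T,t1,S,s1);print('plate',P)
print(onz(T,t1[:2],128.7),onz(T,t1[2:],71.3)); print(onz(S,s1[:2],128.7),onz(S,s1[2:],71.3))
# pan
t2=f([(88,103),(327,56),(388,316),(145,362)],(400,120),3.6)
s2=f([(106,245),(90,90),(338,70),(374,230)],(270,95),5)
print('panT',onz(T,t2,79));print('panS',onz(S,s2,79)); print(tri(T,t2[[0,1,2,3]],S,s2[[0,1,2,3]]))
k=f([(178,462),(235,452),(245,512),(188,522)],(400,120),3.6)
print('key',onz(T,k,66), onz(T,k,66).mean(0))
h=f([(38,95),(345,35),(452,497),(138,560)],(400,120),3.6)
H=onz(T,h,54);print('house',H,H.mean(0))
E
```

```text
plate [[605.6 168.7 127.8   1.6]
 [448.8 195.7 126.3   0.5]
 [618.6 251.2  70.2   0.2]
 [462.2 277.7  72.5   0.2]]
[[604.7 168.6 128.7]
 [448.6 195.4 128.7]] [[618.4 251.   71.3]
 [462.3 278.   71.3]]
[[606.3 169.3 128.7]
 [449.2 197.6 128.7]] [[618.6 252.   71.3]
 [462.  277.   71.3]]
panT [[ 674.3 -148.7   79. ]
 [ 701.4 -294.3   79. ]
 [ 541.9 -324.1   79. ]
 [ 515.4 -178.4   79. ]]
panS [[ 673.  -149.9   79. ]
 [ 698.7 -295.5   79. ]
 [ 543.2 -325.    79. ]
 [ 515.4 -172.8   79. ]]
[[ 673.4 -148.3   80.6    1.3]
 [ 699.6 -293.5   80.9    2.6]
 [ 542.5 -323.9   79.8    1.3]
 [ 515.5 -179.9   72.8    0.2]]
key [[ 455.  -199.4   66. ]
 [ 460.8 -233.8   66. ]
 [ 424.7 -238.5   66. ]
 [ 418.9 -204.1   66. ]] [ 439.8 -218.9   66. ]
house [[ 684.7 -122.7   54. ]
 [ 720.  -314.5   54. ]
 [ 432.6 -366.8   54. ]
 [ 395.3 -176.1   54. ]] [ 558.2 -245.    54. ]
```

```bash
python3 - <<'E'
from h import *
np.set_printoptions(suppress=True,precision=1)
T=eyes.camera_info('top');S=eyes.camera_info('side')
f=lambda p,o,s:(np.array(p,float)+0.5)/s-0.5+np.array(o)
c0=np.array([533.7,223,100]); rx=np.array([-.170,-.9855,0]);rx/=np.linalg.norm(rx);ry=np.array([-rx[1],rx[0],0])
a=np.radians(35);ez=np.array([0,0,1.])
B=np.c_[np.cos(a)*rx+np.sin(a)*ez,ry,-np.sin(a)*rx+np.cos(a)*ez]
def onplane(ci,uv,h):
    e,d=ray(ci,uv); n=B[:,2]; t=((c0+h*n-e)@n)/(d@n); return ((e+t[:,None]*d)-c0)@B
im=cv2.imread('pics/side0.png')
g=cv2.cvtColor(im,cv2.COLOR_BGR2GRAY)
m=np.zeros_like(g); poly=f([(90,80),(450,140),(425,300),(85,245)],(285,210),6).astype(np.int32)
m[:]=0; cv2.fillPoly(m,[poly],255); m[(g>120)]=0
cn=max(cv2.findContours(m,0,2)[0],key=cv2.contourArea)
r=cv2.minAreaRect(cn); print(r); bp=cv2.boxPoints(r); print(bp)
for h in (40,30): print('S',h,onplane(S,bp,h))
s=f([(125,105),(428,160),(405,295),(102,238)],(285,210),6); print('S hand',onplane(S,s,40))
# top: fin tips at low end, upper edge: left ends
t=f([(103,97),(42,422)],(220,165),6); print('T low-end fin tips',onplane(T,t,40))
t=f([(288,125),(228,455)],(220,165),6); print('T high end (h 40)',onplane(T,t,40),'(h0)',onplane(T,t,0))
for C in ([-8,0],[-12,0],[-12,8]):
  c=np.array([C[0],C[1],20]);pts=np.array([[x,y,z] for z in(-20,20) for x in (-27.5,27.5) for y in (-60,60)])
  print(C,'top crop px',((proj(T,c0+(c+pts)@B.T)-[220,165])*6).round().tolist())
  print(C,'side crop px',((proj(S,c0+(c+pts)@B.T)-[285,210])*6).round().tolist())
E
```

```text
((328.6791687011719, 243.00704956054688), (51.616615295410156, 22.822559356689453), 11.003539085388184)
[[301.2 249.3]
 [305.5 226.9]
 [356.2 236.7]
 [351.8 259.1]]
S 40 [[-29.5  62.9  40. ]
 [ 24.1  63.   40. ]
 [ 23.2 -58.6  40. ]
 [-29.5 -58.2  40. ]]
S 30 [[-29.5  64.7  30. ]
 [ 24.6  64.8  30. ]
 [ 23.6 -57.8  30. ]
 [-29.5 -57.4  30. ]]
S hand [[ 23.6  63.2  40. ]
 [ 24.2 -57.7  40. ]
 [-28.6 -58.6  40. ]
 [-29.3  62.   40. ]]
T low-end fin tips [[-29.4  61.2  40. ]
 [-30.5 -55.9  40. ]]
T high end (h 40) [[ 61.9  57.   40. ]
 [ 60.8 -55.3  40. ]] (h0) [[ 24.   62.   -0. ]
 [ 22.8 -56.7  -0. ]]
[-8, 0] top crop px [[109.0, 440.0], [167.0, 118.0], [217.0, 460.0], [275.0, 127.0], [28.0, 429.0], [88.0, 97.0], [137.0, 450.0], [198.0, 106.0]]
[-8, 0] side crop px [[410.0, 312.0], [118.0, 255.0], [436.0, 176.0], [145.0, 121.0], [403.0, 311.0], [101.0, 252.0], [429.0, 170.0], [128.0, 114.0]]
[-12, 0] top crop px [[102.0, 439.0], [159.0, 117.0], [209.0, 459.0], [267.0, 127.0], [20.0, 428.0], [80.0, 96.0], [128.0, 448.0], [189.0, 105.0]]
[-12, 0] side crop px [[408.0, 322.0], [117.0, 265.0], [434.0, 186.0], [143.0, 131.0], [401.0, 321.0], [99.0, 262.0], [427.0, 181.0], [126.0, 124.0]]
[-12, 8] top crop px [[106.0, 417.0], [163.0, 96.0], [213.0, 436.0], [271.0, 105.0], [24.0, 405.0], [84.0, 74.0], [132.0, 425.0], [193.0, 83.0]]
[-12, 8] side crop px [[389.0, 318.0], [97.0, 261.0], [414.0, 182.0], [124.0, 128.0], [380.0, 317.0], [80.0, 258.0], [407.0, 177.0], [107.0, 120.0]]
```

```bash
cat >> h.py <<'E'
np.set_printoptions(suppress=True,precision=3)
c0=np.array([533.7,223,100]); rx=np.array([-.170,-.9855,0]);rx/=np.linalg.norm(rx);ry=np.array([-rx[1],rx[0],0])
_a=np.radians(35);ez=np.array([0,0,1.])
B=np.c_[np.cos(_a)*rx+np.sin(_a)*ez,ry,-np.sin(_a)*rx+np.cos(_a)*ez]
sink=c0+B@np.array([-2.7,2,20])
def cmd(Pg,Rg,st=None,P0=None,R0=None):
    st=st or monitor.observe()
    P0=st['tcp_pos'] if P0 is None else P0; R0=q2R(st['tool_rot']) if R0 is None else R0
    d=R0.inv().apply(np.asarray(Pg)-P0)/500; w=(R0.inv()*Rg).as_rotvec(degrees=True)/60
    return np.r_[d,w]
def tool(xax,yax): return R.from_matrix(np.c_[xax,yax,np.cross(xax,yax)])
E
python3 - <<'E'
from h import *
st=monitor.observe();R0=q2R(st['tool_rot']);print(R0.as_matrix(),st['time_s'])
print('sink',sink)
T=eyes.camera_info('top')
print('bottle foot approx',onz(T,[(417,122)],0), 'cap',onz(T,[(425,104)],130))
for s in(1,-1):
    Rg=tool(-B[:,2],s*B[:,0]); print(s,'pre',cmd(sink+B[:,2]*(-15+110),Rg),'turn deg',np.degrees((R0.inv()*Rg).magnitude()))
E
```

```text
[[-0.001  0.403  0.915]
 [-0.001  0.915 -0.403]
 [-1.    -0.001 -0.   ]] 0.15
sink [537.997 236.144 114.834]
bottle foot approx [[ 753.251 -149.651    0.   ]] cap [[ 759.245 -142.773  130.   ]]
1 pre [ 0.091 -0.128  0.768  2.648 -0.833  0.103] turn deg 166.67738837588362
-1 pre [ 0.091 -0.128  0.768 -0.226 -0.071 -0.579] turn deg 37.55362561741057
```

step_arm(commands=[[-1, 0.09, -0.128, 0.768, -0.226, -0.071, -0.579], [-1, 0.09, -0.128, 0.768, -0.226, -0.071, -0.579], [-1, 0.09, -0.128, 0.768, -0.226, -0.071, -0.579], [-1, 0.09, -0.128, 0.768, -0.226, -0.071, -0.579], [-1, 0.09, -0.128, 0.768, -0.226, -0.071, -0.579], [-1, 0.09, -0.128, 0.768, -0.226, -0.071, -0.579], [-1, 0.09, -0.128, 0.768, -0.226, -0.071, -0.579], [-1, 0.09, -0.128, 0.768, -0.226, -0.071, -0.579]], squeeze=15)

```text
time_s: 0.82
tcp_pos: [500.0, 320.9, 199.2]
tool_rot: [0.653, -0.155, 0.691, -0.269]
wrist_force: [-0.5, 0.3, 1.1]
gripper_width: 1.003
```

```bash
python3 - <<'E'
from h import *
st=monitor.observe()
Rg=tool(-B[:,2],-B[:,0]); print('pre',cmd(sink+B[:,2]*(-15+80),Rg)); print(st['joint_positions'],st['wrist_force'])
E
```

```text
pre [ 0.097 -0.03   0.104  0.002 -0.001 -0.   ]
[ 0.553  0.708  0.953 -0.467  1.881 -0.901] [-0.454  0.289  1.079]
```

step_arm(commands=[[-1, 0.05, -0.03, 0.1, 0, 0, 0], [-1, 0.05, -0.03, 0.1, 0, 0, 0], [-1, 0.05, -0.03, 0.1, 0, 0, 0], [-1, 0.05, -0.03, 0.1, 0, 0, 0], [-1, 0.05, -0.03, 0.1, 0, 0, 0]])

```text
time_s: 1.23
tcp_pos: [542.5, 288.2, 188.8]
tool_rot: [0.654, -0.154, 0.69, -0.268]
wrist_force: [-0.5, -0.0, 0.2]
gripper_width: 1.0
```

```bash
python3 - <<'E'
from h import *
st=monitor.observe();ci=eyes.camera_info('wrist')
im=eyes.read_camera('wrist');cv2.imwrite('pics/w1.png',im)
Rg=tool(-B[:,2],-B[:,0]); print('to grasp',cmd(sink+B[:,2]*(-15),Rg),st['time_s'],st['tcp_pos'],st['wrist_force'])
pts=np.array([[x,y,20] for x in (-27.5,27.5) for y in (-60,60)]); print(proj(ci,sink+pts@B.T))
pl=np.array([[x,y,0] for x in (-50,50) for y in (-80,80)]); print(proj(ci,c0+pl@B.T))
E
```

```text
to grasp [ 0.211 -0.001  0.009  0.002  0.001 -0.002] 1.2333 [542.479 288.162 188.796] [-0.468 -0.04   0.179]
[[365.368 122.965]
 [358.71  296.165]
 [274.208 122.863]
 [280.732 296.158]]
[[387.905  85.521]
 [376.842 287.906]
 [244.032  85.37 ]
 [256.166 287.865]]
```

View pics/w1.png

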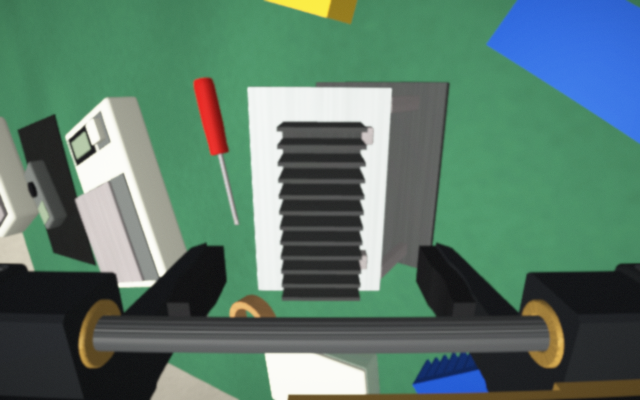

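step_arm(commands=[[-1, 0.04, 0, 0.009, 0, 0, 0], [-1, 0.08, 0, 0.009, 0, 0, 0], [-1, 0.12, 0, 0.009, 0, 0, 0], [-1, 0.15, 0, 0.009, 0, 0, 0], [-1, 0.18, 0, 0.009, 0, 0, 0], [-1, 0.195, 0, 0.009, 0, 0, 0], [-1, 0.205, 0, 0.009, 0, 0, 0], [-1, 0.205, 0, 0.009, 0, 0, 0]])

```text
time_s: 1.95
tcp_pos: [537.4, 229.0, 104.4]
tool_rot: [0.654, -0.154, 0.69, -0.269]
wrist_force: [-0.3, 0.1, -0.0]
gripper_width: 1.001
```

```bash
python3 - <<'E'
from h import *
st=monitor.observe();ci=eyes.camera_info('wrist')
im=eyes.read_camera('wrist');cv2.imwrite('pics/w2.png',im)
cv2.imwrite('pics/s2.png',cv2.resize(eyes.read_camera('side')[150:350,250:500],None,fx=3,fy=3))
Rg=tool(-B[:,2],-B[:,0]); print('to grasp',cmd(sink+B[:,2]*(-15),Rg),st['time_s'],st['tcp_pos'],st['wrist_force'])
E
```

```text
to grasp [ 0.006 -0.    -0.002  0.     0.001 -0.002] 1.95 [537.372 228.991 104.441] [-0.321  0.074 -0.03 ]
```

View pics/w2.png

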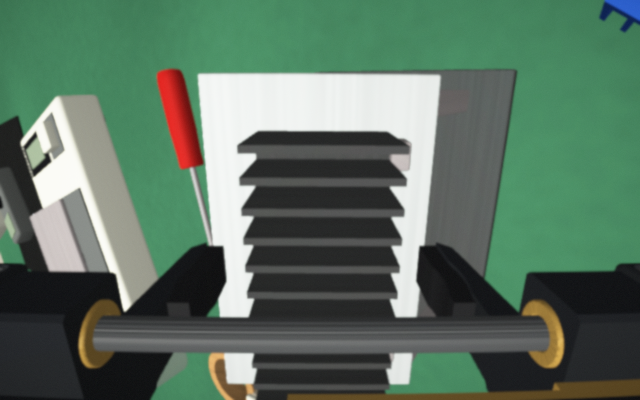

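View pics/s2.png

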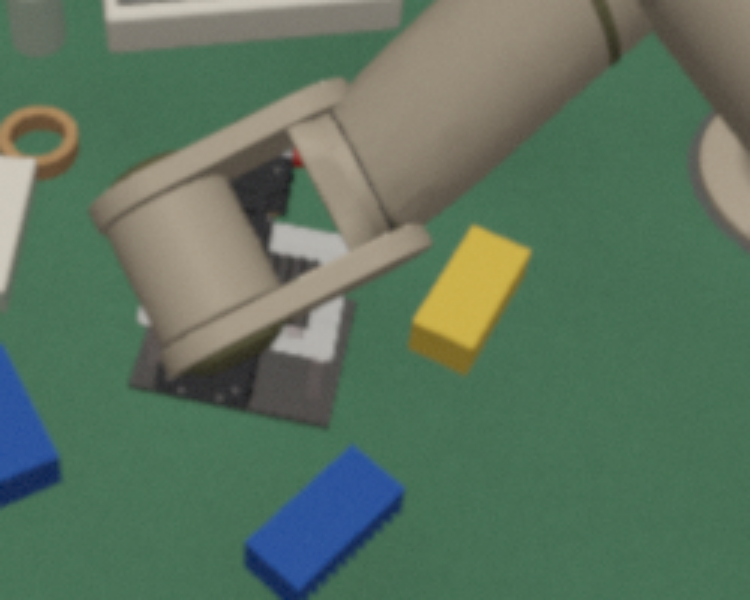

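step_arm(commands=[[1, 0, 0, 0, 0, 0, 0], [1, 0, 0, 0, 0, 0, 0], [1, 0, 0, 0, 0, 0, 0], [1, 0, 0, 0, 0, 0, 0], [1, 0, 0, 0, 0, 0, 0], [1, 0, 0, 0, 0, 0, 0], [1, 0, 0, 0, 0, 0, 0], [1, 0, 0, 0, 0, 0, 0]], squeeze=25)

```text
time_s: 2.72
tcp_pos: [537.9, 228.8, 104.5]
tool_rot: [0.654, -0.154, 0.69, -0.269]
wrist_force: [0.4, 2.3, -0.4]
gripper_width: 0.621
```

step_arm(commands=[[1, -0.004, 0, 0, 0, 0, 0], [1, -0.01, 0, 0, 0, 0, 0], [1, -0.02, 0, 0, 0, 0, 0], [1, -0.04, 0, 0, 0, 0, 0], [1, -0.07, 0, 0, 0, 0, 0], [1, -0.1, 0, 0, 0, 0, 0], [1, -0.14, 0, 0, 0, 0, 0], [1, -0.16, 0, 0, 0, 0, 0]])

```text
time_s: 3.38
tcp_pos: [546.0, 275.3, 172.5]
tool_rot: [0.655, -0.153, 0.689, -0.268]
wrist_force: [-0.2, 0.6, -3.6]
gripper_width: 0.623
```

step_arm(commands=[[1, 0, 0, 0, 0, 0, 0], [1, 0, 0, 0, 0, 0, 0], [1, 0, 0, 0, 0, 0, 0]])

```text
time_s: 3.63
tcp_pos: [545.3, 273.5, 169.5]
tool_rot: [0.654, -0.154, 0.691, -0.269]
wrist_force: [-0.4, 0.1, -3.9]
gripper_width: 0.625
```

```bash
python3 - <<'E'
from h import *
st=monitor.observe();ci=eyes.camera_info('wrist')
im=eyes.read_camera('wrist');cv2.imwrite('pics/w3.png',im)
bx=np.array([.983,.184,0]);bx/=np.linalg.norm(bx);by=np.cross(ez,bx)
Rg=tool(-ez,by)
print(st['time_s'],st['tcp_pos'],st['wrist_force'],st['wrist_torque'],st['joint_positions'])
print(cmd([540,225,240],Rg)); print(cmd([608,-236,200],Rg))
E
```

```text
3.6333 [545.33  273.481 169.476] [-0.439  0.135 -3.88 ] [ 0.578 -0.143  0.017] [ 0.461  0.741  0.973 -0.493  1.791 -0.959]
[-0.06  -0.161  0.006 -0.329 -0.105  0.576]
[ 0.513 -0.84   0.297 -0.329 -0.105  0.576]
```

View pics/w3.png

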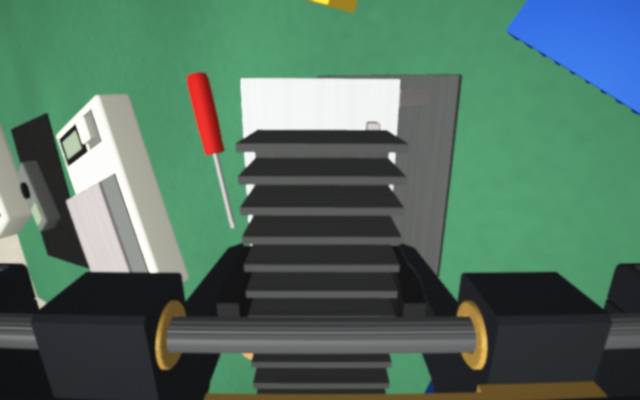

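step_arm(commands=[[1, -0.015, -0.03, 0.001, -0.041, -0.013, 0.072], [1, -0.03, -0.06, 0.002, -0.082, -0.026, 0.144], [1, -0.04, -0.09, 0.003, -0.123, -0.039, 0.216], [1, -0.06, -0.12, 0.004, -0.164, -0.052, 0.288], [1, -0.06, -0.15, 0.005, -0.205, -0.065, 0.36], [1, -0.06, -0.161, 0.006, -0.246, -0.078, 0.432], [1, -0.06, -0.161, 0.006, -0.287, -0.091, 0.504], [1, -0.06, -0.161, 0.006, -0.329, -0.105, 0.576]])

```text
time_s: 4.35
tcp_pos: [539.9, 224.3, 241.0]
tool_rot: [0.705, -0.065, 0.703, 0.067]
wrist_force: [-0.1, -0.4, -3.3]
gripper_width: 0.623
```

step_arm(commands=[[1, 0, 0, 0, 0, 0, 0], [1, 0, 0, 0, 0, 0, 0]])

```text
time_s: 4.52
tcp_pos: [540.1, 223.9, 240.4]
tool_rot: [0.704, -0.065, 0.704, 0.064]
wrist_force: [0.5, -0.3, -3.0]
gripper_width: 0.618
```

```bash
cat >> h.py <<'E'
bx=np.array([.983,.184,0]);bx/=np.linalg.norm(bx);by=np.cross(ez,bx)
Rd=tool(-ez,by)
E
python3 - <<'E'
from h import *
st=monitor.observe()
print(st['time_s'],st['tcp_pos'],st['wrist_force'],st['wrist_torque'],st['joint_positions'])
print(cmd([608,-236,170],Rd))
E
```

```text
4.5167 [540.086 223.888 240.415] [ 0.455 -0.329 -2.952] [-0.021  0.021 -0.059] [ 0.192  0.441  1.193 -0.002  1.507 -1.561]
[ 0.143 -0.929 -0.033 -0.002 -0.     0.002]
```

step_arm(commands=[[1, 0.003, -0.02, -0.001, 0, 0, 0], [1, 0.01, -0.06, -0.002, 0, 0, 0], [1, 0.02, -0.12, -0.004, 0, 0, 0], [1, 0.03, -0.19, -0.007, 0, 0, 0], [1, 0.04, -0.26, -0.009, 0, 0, 0], [1, 0.05, -0.33, -0.012, 0, 0, 0], [1, 0.06, -0.4, -0.014, 0, 0, 0], [1, 0.07, -0.47, -0.017, 0, 0, 0]])

```text
time_s: 5.18
tcp_pos: [575.3, -9.1, 205.0]
tool_rot: [0.704, -0.066, 0.704, 0.065]
wrist_force: [1.4, -0.3, -2.3]
gripper_width: 0.624
```

step_arm(commands=[[1, 0.01, -0.07, -0.002, 0, 0, 0], [1, 0.02, -0.14, -0.005, 0, 0, 0], [1, 0.03, -0.21, -0.007, 0, 0, 0], [1, 0.04, -0.28, -0.01, 0, 0, 0], [1, 0.05, -0.34, -0.012, 0, 0, 0], [1, 0.06, -0.39, -0.014, 0, 0, 0], [1, 0.07, -0.43, -0.015, 0, 0, 0], [1, 0.073, -0.45, -0.016, 0, 0, 0]])

```text
time_s: 5.85
tcp_pos: [608.9, -232.2, 167.5]
tool_rot: [0.704, -0.065, 0.705, 0.065]
wrist_force: [-0.4, 0.2, -3.1]
gripper_width: 0.625
```

step_arm(commands=[[1, 0, 0, 0, 0, 0, 0], [1, 0, 0, 0, 0, 0, 0], [1, 0, 0, 0, 0, 0, 0]])

```text
time_s: 6.1
tcp_pos: [609.2, -228.6, 169.6]
tool_rot: [0.705, -0.066, 0.704, 0.066]
wrist_force: [-0.1, -1.1, -3.3]
gripper_width: 0.622
```

```bash
python3 - <<'E'
from h import *
st=monitor.observe()
print(st['time_s'],st['tcp_pos'],st['wrist_force'],st['wrist_torque'],st['joint_positions'],st['gripper_width'])
print(cmd([608,-236,110],Rd))
cv2.imwrite('pics/w4.png',eyes.read_camera('wrist'))
s=eyes.read_camera('side');t=eyes.read_camera('top')
cv2.imwrite('pics/st4.png',np.hstack([cv2.resize(s[60:200,200:400],None,fx=2,fy=2),cv2.resize(t[100:290,360:560],None,fx=2,fy=1.474)]) if 0 else np.hstack([cv2.resize(s[60:210,230:410],None,fx=2.2,fy=2.2),cv2.resize(t[130:280,380:560],None,fx=2.2,fy=2.2)]))
E
```

```text
6.1 [ 609.172 -228.587  169.594] [-0.128 -1.072 -3.325] [ 0.07  -0.028  0.035] [-0.541  0.608  1.104  0.001  1.429 -2.299] 0.6218589761564477
[ 0.119 -0.014 -0.005  0.002  0.001 -0.   ]
```

View pics/w4.png

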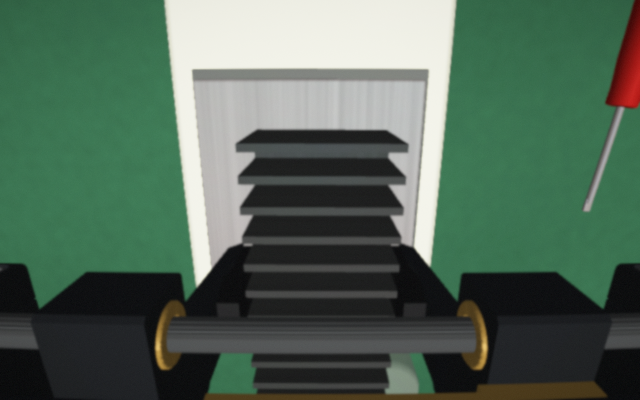

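View pics/st4.png

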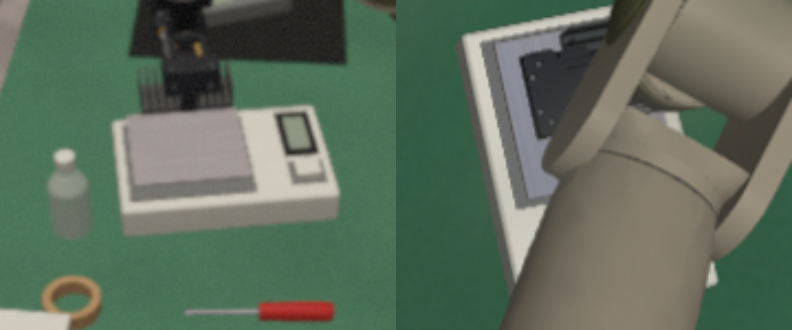

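step_arm(commands=[[1, 0.01, -0.005, -0.002, 0, 0, 0], [1, 0.03, -0.01, -0.004, 0, 0, 0], [1, 0.06, -0.014, -0.004, 0, 0, 0], [1, 0.09, -0.014, -0.004, 0, 0, 0], [1, 0.11, -0.014, -0.004, 0, 0, 0], [1, 0.125, -0.014, -0.004, 0, 0, 0], [1, 0.132, -0.014, -0.004, 0, 0, 0], [1, 0.132, -0.014, -0.004, 0, 0, 0]])

```text
time_s: 6.92
tcp_pos: [608.3, -237.1, 102.5]
tool_rot: [0.704, -0.065, 0.704, 0.066]
wrist_force: [-0.1, -0.1, -3.4]
gripper_width: 0.622
```

step_arm(commands=[[1, 0, 0, 0, 0, 0, 0], [1, 0, 0, 0, 0, 0, 0], [1, 0, 0, 0, 0, 0, 0], [1, 0, 0, 0, 0, 0, 0]])

```text
time_s: 7.25
tcp_pos: [608.7, -237.3, 103.8]
tool_rot: [0.705, -0.066, 0.703, 0.065]
wrist_force: [-0.5, 0.2, -3.9]
gripper_width: 0.62
```

```bash
python3 - <<'E'
from h import *
for _ in range(3):
  st=monitor.observe()
  print(st['time_s'],st['tcp_pos'],st['wrist_force'],st['wrist_torque'],st['qd'])
  s=eyes.read_camera('side')
print(cmd([608,-236,90],Rd))
T=eyes.camera_info('side')
cv2.imwrite('pics/s5.png',cv2.resize(s[60:190,260:400],None,fx=5,fy=4.5,interpolation=cv2.INTER_CUBIC))
E
```

```text
7.25 [ 608.662 -237.328  103.773] [-0.523  0.19  -3.906] [ 0.077 -0.014 -0.009] [-0.001  0.001  0.003  0.    -0.001  0.   ]
7.3 [ 608.622 -237.317  103.691] [-0.031 -0.221 -3.172] [ 0.064  0.024 -0.013] [-0.001  0.003  0.002  0.001 -0.001  0.001]
7.35 [ 608.579 -237.291  103.525] [-0.431 -0.284 -4.044] [0.048 0.029 0.028] [-0.     0.003  0.001 -0.    -0.001  0.001]
[ 0.027  0.003 -0.001  0.001  0.002  0.   ]
```

View pics/s5.png

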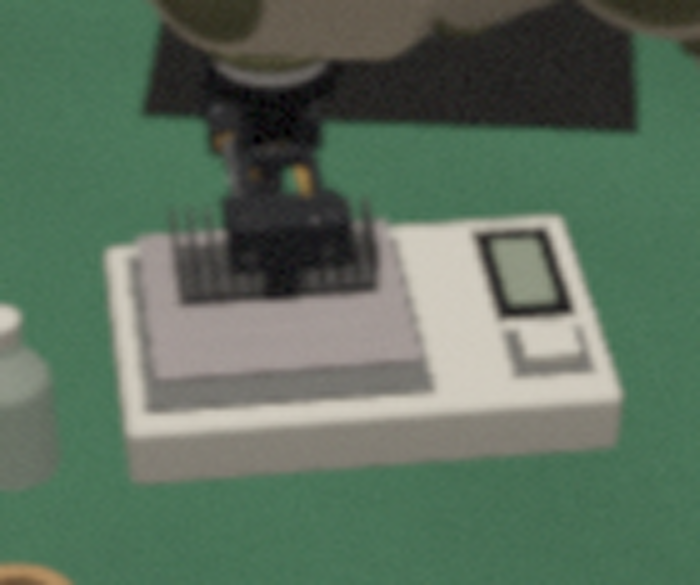

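step_arm(commands=[[1, 0.004, 0.002, 0, 0, 0, 0], [1, 0.008, 0.002, 0, 0, 0, 0], [1, 0.012, 0.002, 0, 0, 0, 0], [1, 0.015, 0.002, 0, 0, 0, 0], [1, 0.018, 0.002, 0, 0, 0, 0], [1, 0.02, 0.002, 0, 0, 0, 0], [1, 0.02, 0.002, 0, 0, 0, 0], [1, 0.02, 0.002, 0, 0, 0, 0]])

```text
time_s: 8.07
tcp_pos: [608.3, -236.3, 93.2]
tool_rot: [0.705, -0.065, 0.704, 0.066]
wrist_force: [-0.7, 0.2, -3.6]
gripper_width: 0.62
```

```bash
cat >> h.py <<'E'
def avg(n=8):
    F=[];P=[]
    for _ in range(n):
        st=monitor.observe();F.append(np.r_[st['wrist_force'],st['wrist_torque']]);P.append(st['tcp_pos']);im=eyes.read_camera('side')
    print(st['time_s'],'tcp',np.mean(P,0),'z',P[0][2],P[-1][2],'F',np.mean(F,0)); return im
E
python3 - <<'E'
from h import *
avg(8)
E
```

```text
8.4167 tcp [ 608.353 -236.296   93.28 ] z 93.1652828293992 93.2823005964524 F [-0.197 -0.246 -3.465  0.051  0.008  0.014]
```

step_arm(commands=[[1, 0.001, 0, 0, 0, 0, 0], [1, 0.002, 0, 0, 0, 0, 0], [1, 0.003, 0, 0, 0, 0, 0], [1, 0.004, 0, 0, 0, 0, 0], [1, 0.005, 0, 0, 0, 0, 0], [1, 0.006, 0, 0, 0, 0, 0], [1, 0.007, 0, 0, 0, 0, 0], [1, 0.008, 0, 0, 0, 0, 0]])

```text
time_s: 9.13
tcp_pos: [608.3, -236.3, 89.2]
tool_rot: [0.705, -0.065, 0.704, 0.066]
wrist_force: [-0.2, 0.3, -3.2]
gripper_width: 0.626
```

```bash
python3 - <<'E'
from h import *
avg(6)
E
```

```text
9.3833 tcp [ 608.315 -236.264   89.151] z 89.15636355426645 89.24423387857608 F [ 0.054  0.189 -3.305  0.042  0.006  0.017]
```

step_arm(commands=[[1, 0.001, 0, 0, 0, 0, 0], [1, 0.002, 0, 0, 0, 0, 0], [1, 0.003, 0, 0, 0, 0, 0], [1, 0.004, 0, 0, 0, 0, 0], [1, 0.004, 0, 0, 0, 0, 0]])

```text
time_s: 9.85
tcp_pos: [608.3, -236.3, 87.1]
tool_rot: [0.705, -0.065, 0.704, 0.066]
wrist_force: [-0.8, 0.1, -2.9]
gripper_width: 0.623
```

```bash
python3 - <<'E'
from h import *
avg(6)
E
```

```text
10.1 tcp [ 608.323 -236.263   87.182] z 87.09977042263927 87.23575784396759 F [-0.321  0.249 -3.365  0.055  0.001 -0.013]
```

step_arm(commands=[[1, 0.001, 0, 0, 0, 0, 0], [1, 0.002, 0, 0, 0, 0, 0], [1, 0.003, 0, 0, 0, 0, 0], [1, 0.004, 0, 0, 0, 0, 0], [1, 0.004, 0, 0, 0, 0, 0]])

```text
time_s: 10.57
tcp_pos: [608.3, -236.3, 85.1]
tool_rot: [0.705, -0.065, 0.704, 0.066]
wrist_force: [-0.2, 0.3, -2.9]
gripper_width: 0.623
```

```bash
python3 - <<'E'
from h import *
avg(6)
E
```

```text
10.8167 tcp [ 608.32  -236.28    85.233] z 85.14292974324266 85.24356457466315 F [-0.307  0.007 -2.73   0.082  0.032  0.012]
```

step_arm(commands=[[1, 0.001, 0, 0, 0, 0, 0], [1, 0.002, 0, 0, 0, 0, 0], [1, 0.003, 0, 0, 0, 0, 0], [1, 0.003, 0, 0, 0, 0, 0]])

```text
time_s: 11.2
tcp_pos: [608.3, -236.3, 83.8]
tool_rot: [0.705, -0.065, 0.704, 0.066]
wrist_force: [-0.1, -0.5, -1.8]
gripper_width: 0.621
```

```bash
python3 - <<'E'
from h import *
avg(6)
E
```

```text
11.45 tcp [ 608.355 -236.28    83.798] z 83.75239808457253 83.8155675615124 F [-0.523 -0.151 -1.242  0.119  0.093  0.006]
```

step_arm(commands=[[1, 0.001, 0, 0, 0, 0, 0], [1, 0.002, 0, 0, 0, 0, 0], [1, 0.0024, 0, 0, 0, 0, 0], [1, 0.0024, 0, 0, 0, 0, 0]])

```text
time_s: 11.83
tcp_pos: [608.4, -236.3, 82.6]
tool_rot: [0.705, -0.065, 0.704, 0.066]
wrist_force: [-1.2, -1.1, 0.2]
gripper_width: 0.619
```

```bash
python3 - <<'E'
from h import *
avg(8)
E
```

```text
12.1833 tcp [ 608.364 -236.292   82.582] z 82.58070837050269 82.55376184028829 F [-0.875  0.049 -0.362  0.132  0.107  0.022]
```

step_arm(commands=[[1, 0, 0, 0, 0, 0, 0], [1, 0, 0, 0, 0, 0, 0], [1, 0, 0, 0, 0, 0, 0]], squeeze=3)

```text
time_s: 12.48
tcp_pos: [608.4, -236.3, 82.5]
tool_rot: [0.705, -0.065, 0.704, 0.066]
wrist_force: [-0.8, -0.7, -0.7]
gripper_width: 0.628
```

step_arm(commands=[[-0.27, 0, 0, 0, 0, 0, 0], [-0.3, 0, 0, 0, 0, 0, 0], [-0.33, 0, 0, 0, 0, 0, 0], [-0.36, 0, 0, 0, 0, 0, 0], [-0.4, 0, 0, 0, 0, 0, 0], [-0.5, 0, 0, 0, 0, 0, 0], [-0.6, 0, 0, 0, 0, 0, 0], [-0.7, 0, 0, 0, 0, 0, 0]])

```text
time_s: 13.15
tcp_pos: [608.4, -236.3, 82.5]
tool_rot: [0.705, -0.065, 0.704, 0.066]
wrist_force: [0.3, 0.6, -0.1]
gripper_width: 0.845
```

```bash
python3 - <<'E'
from h import *
s=avg(6)
print(monitor.observe()['gripper_width'])
cv2.imwrite('pics/s6.png',cv2.resize(s[60:190,260:400],None,fx=5,fy=4.5,interpolation=cv2.INTER_CUBIC))
cv2.imwrite('pics/w6.png',eyes.read_camera('wrist'))
E
```

```text
13.4 tcp [ 608.347 -236.278   82.525] z 82.54962242521552 82.52963841539575 F [ 0.14   0.102 -0.084  0.036  0.014  0.005]
0.8549341268003543
```

View pics/s6.png

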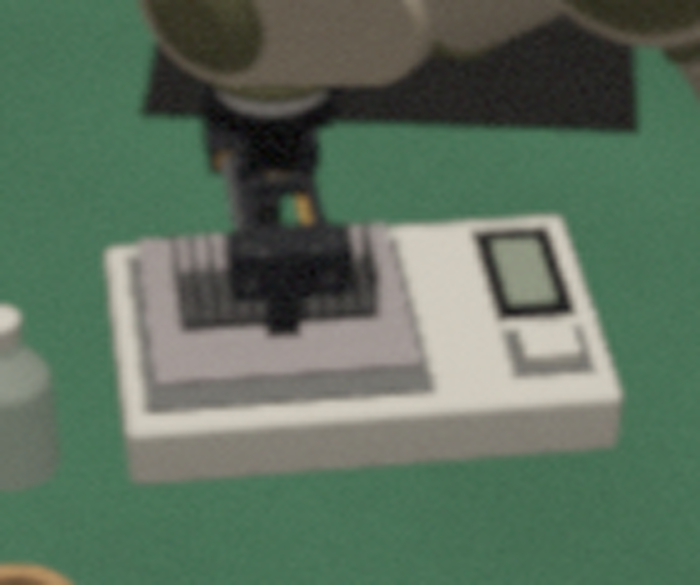

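View pics/w6.png

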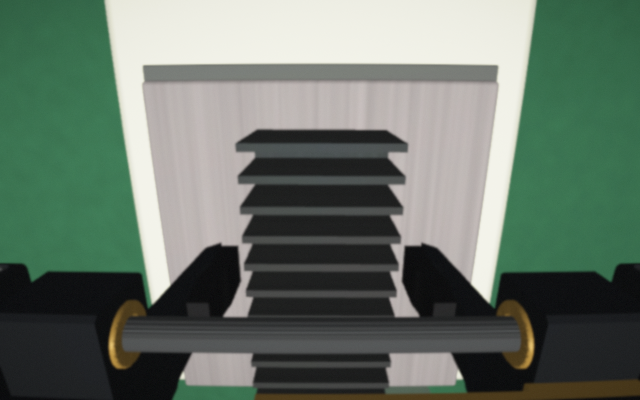

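step_arm(commands=[[-0.7, -0.005, 0, 0, 0, 0, 0], [-0.7, -0.015, 0, 0, 0, 0, 0], [-0.7, -0.03, 0, 0, 0, 0, 0], [-0.7, -0.06, 0, 0, 0, 0, 0], [-0.7, -0.1, 0, 0, 0, 0, 0], [-0.7, -0.14, 0, 0, 0, 0, 0], [-0.7, -0.18, 0, 0, 0, 0, 0], [-0.7, -0.2, 0, 0, 0, 0, 0]])

```text
time_s: 14.17
tcp_pos: [608.8, -236.6, 186.0]
tool_rot: [0.706, -0.066, 0.702, 0.065]
wrist_force: [0.5, 0.1, 1.2]
gripper_width: 0.849
```

```bash
python3 - <<'E'
from h import *
s=avg(3)
w=eyes.camera_info('wrist');im=eyes.read_camera('wrist');cv2.imwrite('pics/w7.png',im)
print(cmd([439.5,-218,180],Rd)); print(proj(w,[[439.5,-218,66]]),proj(w,[[608,-236,77]]))
E
```

```text
14.2667 tcp [ 608.896 -236.689  185.873] z 185.9909827094963 184.76313394331478 F [ 0.443  0.143  0.459  0.069 -0.008  0.001]
[ 0.003  0.098 -0.324  0.     0.001 -0.001]
[[396.028 -50.073]] [[320.737 193.638]]
```

View pics/w7.png

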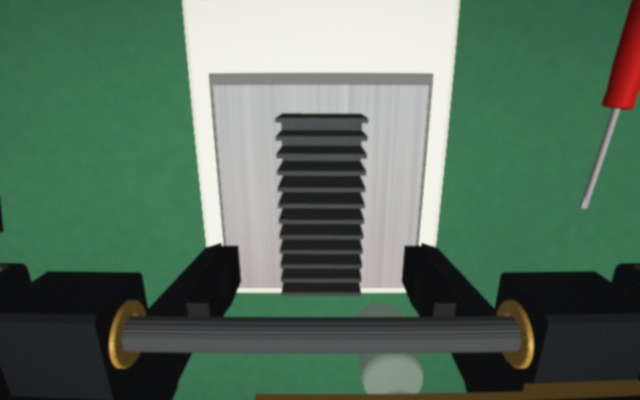

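step_arm(commands=[[1, 0, 0.01, -0.03, 0, 0, 0], [1, 0, 0.03, -0.09, 0, 0, 0], [1, 0, 0.05, -0.16, 0, 0, 0], [1, 0, 0.07, -0.22, 0, 0, 0], [1, 0, 0.08, -0.27, 0, 0, 0], [1, 0, 0.09, -0.3, 0, 0, 0], [1, 0, 0.098, -0.324, 0, 0, 0], [1, 0, 0.098, -0.324, 0, 0, 0]])

```text
time_s: 15.03
tcp_pos: [437.9, -217.3, 181.4]
tool_rot: [0.704, -0.064, 0.704, 0.066]
wrist_force: [-0.1, -0.2, 0.4]
gripper_width: 0.267
```

step_arm(commands=[[1, 0.04, 0, 0, 0, 0, 0], [1, 0.09, 0, 0, 0, 0, 0], [1, 0.13, 0, 0, 0, 0, 0], [1, 0.16, 0, 0, 0, 0, 0], [1, 0.17, 0, 0, 0, 0, 0], [1, 0.17, 0, 0, 0, 0, 0]])

```text
time_s: 15.53
tcp_pos: [440.0, -217.6, 95.8]
tool_rot: [0.704, -0.065, 0.704, 0.066]
wrist_force: [-0.5, 0.7, 0.0]
gripper_width: 0.005
```

```bash
python3 - <<'E'
from h import *
s=avg(3);st=monitor.observe();print(st['gripper_width'],st['joint_positions'])
print(cmd([439.5,-218,70],Rd))
t=eyes.read_camera('top')
cv2.imwrite('pics/s8.png',np.vstack([cv2.resize(s[90:180,260:400],None,fx=4,fy=3.3,interpolation=cv2.INTER_CUBIC),cv2.resize(t[125:290,400:540],None,fx=4,fy=1.8,interpolation=cv2.INTER_CUBIC)]))
E
```

```text
15.6333 tcp [ 440.3   -217.933   96.739] z 95.8138098516382 97.53420123103483 F [-0.096  0.152 -0.13   0.021 -0.007 -0.007]
0.008086412600832071 [-0.702  0.439  1.67   0.001  1.031 -2.459]
[ 0.056  0.001 -0.002  0.001  0.002  0.001]
```

View pics/s8.png

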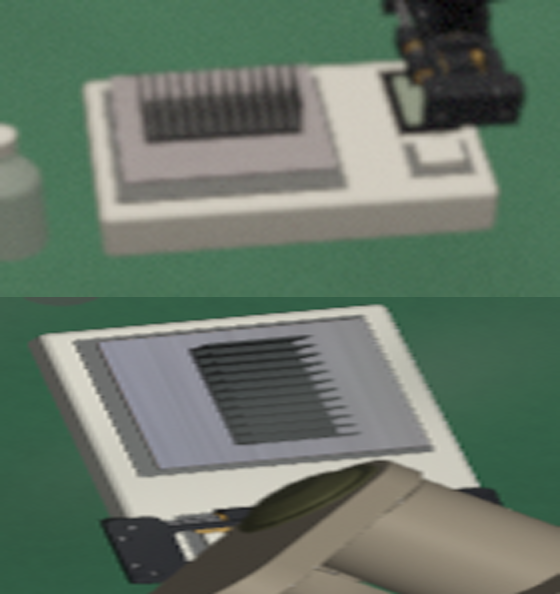

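step_arm(commands=[[1, 0.01, 0, -0.001, 0, 0, 0], [1, 0.025, 0, -0.001, 0, 0, 0], [1, 0.04, 0, -0.001, 0, 0, 0], [1, 0.048, 0, -0.001, 0, 0, 0], [1, 0.05, 0, -0.001, 0, 0, 0], [1, 0.05, 0, -0.001, 0, 0, 0]])

```text
time_s: 16.23
tcp_pos: [439.5, -218.0, 71.8]
tool_rot: [0.704, -0.065, 0.704, 0.066]
wrist_force: [0.0, -0.7, 0.5]
gripper_width: 0.004
```

```bash
python3 - <<'E'
from h import *
s=avg(4)
cv2.imwrite('pics/s9.png',cv2.resize(s[90:180,320:410],None,fx=6,fy=6,interpolation=cv2.INTER_CUBIC))
cv2.imwrite('pics/w9.png',eyes.read_camera('wrist'))
E
```

```text
16.3833 tcp [ 439.615 -218.113   72.192] z 71.81010410270382 72.46744830814495 F [ 0.267 -0.687  0.347  0.055 -0.015  0.005]
```

View pics/s9.png

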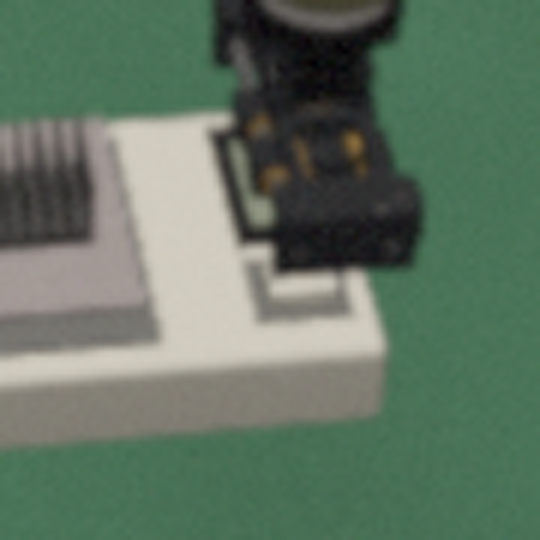

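View pics/w9.png

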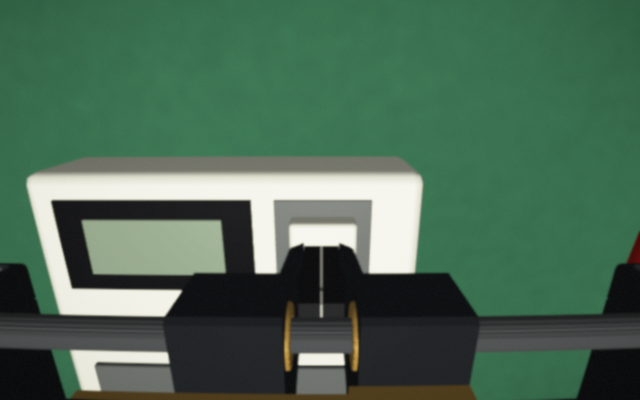

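step_arm(commands=[[1, 0.002, 0, 0, 0, 0, 0], [1, 0.004, 0, 0, 0, 0, 0], [1, 0.006, 0, 0, 0, 0, 0], [1, 0.008, 0, 0, 0, 0, 0], [1, 0.01, 0, 0, 0, 0, 0], [1, 0.012, 0, 0, 0, 0, 0], [1, 0.014, 0, 0, 0, 0, 0], [1, 0.016, 0, 0, 0, 0, 0]])

```text
time_s: 17.15
tcp_pos: [439.6, -218.1, 64.3]
tool_rot: [0.705, -0.065, 0.704, 0.066]
wrist_force: [-1.1, -1.0, 3.6]
gripper_width: 0.008
```

```bash
python3 - <<'E'
from h import *
s=avg(4)
E
```

```text
17.3 tcp [ 439.609 -218.087   64.274] z 64.2978019582137 64.35294398635469 F [-0.719  0.237  2.898  0.125  0.141 -0.012]
```

step_arm(commands=[[1, 0.001, 0, 0, 0, 0, 0], [1, 0.002, 0, 0, 0, 0, 0], [1, 0.003, 0, 0, 0, 0, 0], [1, 0.004, 0, 0, 0, 0, 0], [1, 0.005, 0, 0, 0, 0, 0], [1, 0.006, 0, 0, 0, 0, 0], [1, 0.006, 0, 0, 0, 0, 0]])

```text
time_s: 17.93
tcp_pos: [439.6, -218.1, 61.8]
tool_rot: [0.705, -0.066, 0.703, 0.066]
wrist_force: [-2.9, 1.9, 10.7]
gripper_width: 0.004
```

```bash
python3 - <<'E'
from h import *
s=avg(4)
E
```

```text
18.0833 tcp [ 439.64  -218.095   61.779] z 61.76751746891498 61.780029483403055 F [-2.718  1.971  9.905  0.327  0.45  -0.008]
```

step_arm(commands=[[1, 0.0005, 0, 0, 0, 0, 0], [1, 0.0005, 0, 0, 0, 0, 0], [1, -0.003, 0, 0, 0, 0, 0], [1, -0.01, 0, 0, 0, 0, 0], [1, -0.03, 0, 0, 0, 0, 0], [1, -0.07, 0, 0, 0, 0, 0], [1, -0.13, 0, 0, 0, 0, 0], [1, -0.2, 0, 0, 0, 0, 0]])

```text
time_s: 18.8
tcp_pos: [438.9, -217.6, 161.3]
tool_rot: [0.704, -0.065, 0.704, 0.066]
wrist_force: [0.6, 0.4, -0.5]
gripper_width: 0.007
```

step_arm(commands=[[1, -0.08, 0.03, 0, 0, 0, 0], [1, -0.1, 0.1, 0, 0, 0, 0], [1, -0.1, 0.18, 0, 0, 0, 0], [1, -0.1, 0.26, 0, 0, 0, 0], [1, -0.1, 0.33, 0, 0, 0, 0], [1, -0.1, 0.38, 0, 0, 0, 0], [1, -0.1, 0.4, 0, 0, 0, 0], [1, -0.1, 0.4, 0, 0, 0, 0]])

```text
time_s: 19.47
tcp_pos: [402.2, -20.2, 211.4]
tool_rot: [0.705, -0.066, 0.703, 0.067]
wrist_force: [-0.6, -1.1, -0.5]
gripper_width: 0.007
```

```bash
python3 - <<'E'
from h import *
s=avg(2); t=eyes.read_camera('top')
cv2.imwrite('pics/top_f.png',t);cv2.imwrite('pics/side_f.png',s)
cv2.imwrite('pics/c_f.png',cv2.resize(t[120:285,400:540],None,fx=3.6,fy=3.6,interpolation=cv2.INTER_CUBIC))
T=eyes.camera_info('top')
f=lambda z:((proj(T,np.array([[608+x*bx[0]+y*by[0],-236+x*bx[1]+y*by[1],z] for x in(-60,60) for y in (-27.5,27.5)]))-[400,120])*3.6).round()
print(f(76).tolist(),f(116).tolist())
E
```

```text
19.5167 tcp [402.445 -20.884 211.372] z 211.37970174985824 211.3635172075917 F [-0.196 -0.57  -0.454  0.047  0.014  0.009]
[[300.0, 296.0], [210.0, 313.0], [256.0, 104.0], [167.0, 122.0]] [[322.0, 290.0], [229.0, 308.0], [276.0, 91.0], [184.0, 109.0]]
```

View pics/c_f.png

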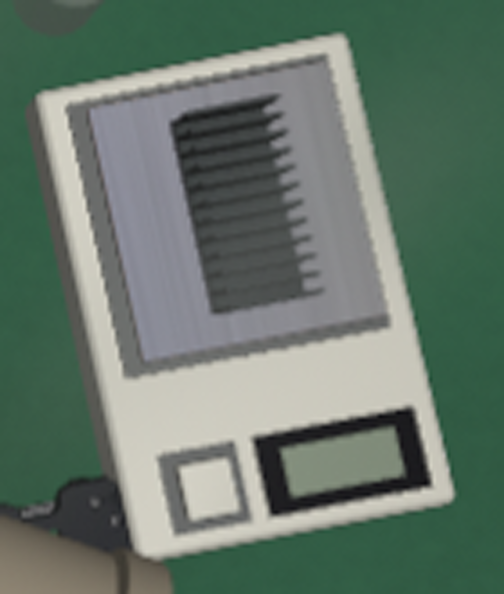

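View pics/side_f.png

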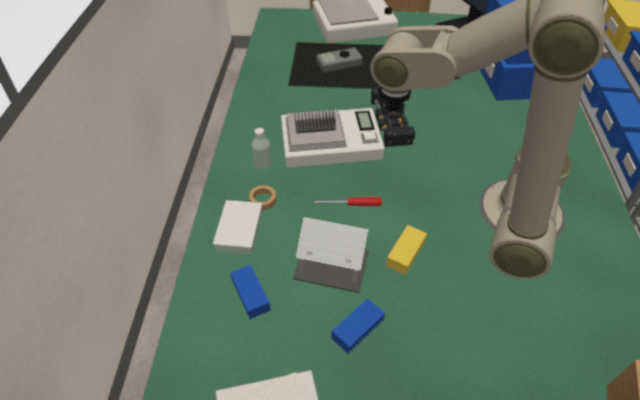

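View pics/top_f.png

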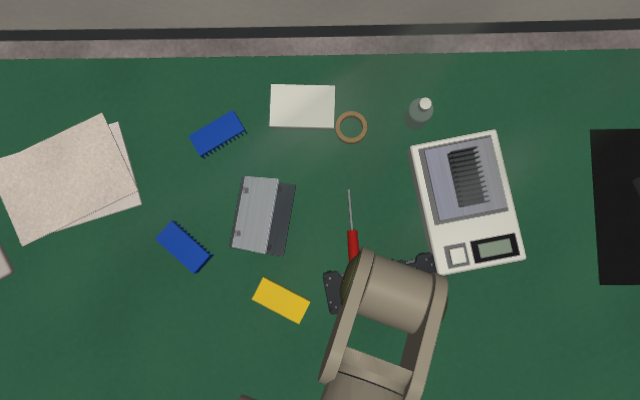

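step_arm(commands=[[1, 0, 0, 0, 0, 0, 0], [1, 0, 0, 0, 0, 0, 0], [1, 0, 0, 0, 0, 0, 0]])

```text
time_s: 19.87
tcp_pos: [402.7, -22.3, 211.2]
tool_rot: [0.705, -0.065, 0.704, 0.065]
wrist_force: [0.4, 0.9, 0.5]
gripper_width: 0.006
```

```bash
python3 - <<'E'
from plant import env
print(env.sign_off())
E
```

```text
the job is handed in; nothing more can be done
None
```

The heat sink is on the balance with the reading taken, and the job was handed in at about 20 s of the 51 s allowed. The hand-in gives no verdict.

- **Placing:** I gripped the sink across its 55 mm width, lifted it off the rack, levelled it and lowered it about 1 mm at a time. By the wrist force, the pan was already carrying about 3.1 N of the sink's roughly 3.4 N when I let go. So the load rose slowly to about 3.4 N, well under 7 N. The pan load itself was never read directly.
- **Key:** I pressed it with the closed fingers to about 10 N. The fingers stalled about 0.5 mm short of the commanded depth and the force rose sharply, so the key was at its stop. I then released it.
- **Last pictures:** The sink stands flat, fins up, within about 2 mm of the pan's middle. The key looks fully back up, and the bystanders and look-alikes look unmoved by eye. One gap in that check is that the arm covered part of the screwdriver's handle in the last top view. The side view showed all of it in its starting place.
- **Robot:** The arm is clear of everything, about 210 mm above the bench.

No check failed or disagreed beyond the camera calibration's 1–3 mm.

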